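# Set the drill's speed slide and hold its trigger at the third step

## Robot

A 6-joint arm with a two-finger parallel gripper is mounted at the origin on the work surface. World frame = base frame: x ahead of the robot, y to its left, z up, the work surface at z = 0. Lengths are in m, angles in rad, forces in N, time in s.
With the tool pointing down it reaches from about 0.325 to 0.875 m from the base axis. Payload 4.4 kg.
Tool frame: the origin (TCP) lies midway between the tips of the shut fingers; the grasp point (between the pads) lies 19 mm behind it (env.grip_depth is the distance from the TCP to the grasp point, in m); z points along the fingers, y is the direction in which the jaws open and shut (so a half turn about z gives the same grasp; the last joint's range is limited). The gripper opens to 85 mm and grips with 20 to 120 N. Pads are 22 mm wide; open, the fingers measure 114 mm over their backs; the gripper's body (76 mm by 85 mm) begins 54 mm behind the grasp point. The pads swing forward as they close: fully open they stand 13 mm farther back than shut.
Start: joints at [1.054, 0.207, 1.542, -0, 1.393, -0.15], TCP at [0.206, 0.537, 0.231] pointing down, gripper open.
Joint ranges: [-2.73, 2.73], [-0.86, 2.22], [0.23, 2.46], [-1.11, 4.25], [0.08, 2.63], [-2.82, 2.82]. Speed limits (rad/s): [2.79, 2.79, 3.14, 3.14, 3.14, 3.14].

## Interface

Orientations are given as a rotation vector (axis times angle).
In Python, from station import monitor, vision, ticket, spotter, env gives the robot as it stands. The module is installed in compiled form; this text tells all that it offers.
- The arm moves only by the tool carry_out, never from a script. Its argument "plan" is text: rows parted by semicolons, each of 7 numbers parted by spaces: the shift along the world's x, y, z in mm, then the turn, a rotation vector about the world's x, y, z in rad, then the finger opening in mm, from 0 to 85.4. A call has exactly 8 rows; each row is the pose to reach, as a shift and turn from the pose commanded when the call began; what a row does not reach only later rows make up. A row lasts 1/12 s, in which the tool goes at most 41.7 mm and 7.16 degrees, less where a joint would pass 70% of its speed; a pose out of reach is approached as far as the arm can. A call with a gripper value outside its range is refused whole. The fingers move at their own pace and stop on an object; "force" is the grip in N (left out, the last holds). Time passes only in rows, so rows that repeat a pose let the fingers close, or fill a call up. It gives the time, the measured TCP pose, the force and the opening at its end, in the units of the state.
- monitor.get_obs(): the state, without advancing time (a new reading comes with each control period).
- vision.grab_frame(name): name is "scene" or "top"; returns (picture, depth): 384x512x3 uint8, red, green, blue; 384x512 float32, m along the optical axis (not along the pixel's ray), 0 where there is no reading.
- vision.get_calibration(name): a dict with "fx", "fy", "cx", "cy" (pixels), "cam_to_world" (4x4, takes a point from camera to world coordinates). Camera axes: x right, y up, looking along -z (the intrinsics and any distortion apply to the point x, -y, -z); pixel columns grow to the right and rows downward; lengths in m; the calibration is good to about 2 mm. A picture is of the moment at which its call begins. get_calibration takes no time and is no camera call.
- ticket.hand_in(): hands the job in, once; it reports no verdict.
Trained networks look in the newest picture that a camera, given by its name, has taken for a name from the list of things; names that differ only in an ending like _2 or _b are one class to them, and where a whole thing is asked for, a point or a joint stands for the part that bears it (a point fixed in the world has none). Each returns a list of dicts, best first, with "p" (0 to 1); they miss things now and then, are a little off and sometimes report something else, mostly with a low value. They report only what shows in the picture. A call takes as long as a camera call.
- spotter.recognise(query, camera): "centre" ([x, y, z] in m, in world coordinates, good to about 4 mm: the middle of the surface that is visible of it).
- spotter.spot_point(query, camera): "centre" ([x, y, z] in m, in world coordinates, good to about 4 mm: a listed point, or the origin of a listed thing).
The state is a dict: "time": time; "joints": joint angles; "qvel": joint speeds; "joint_efforts": joint torques, N m; "eef_pos": TCP position; "tool_rot": TCP orientation; "ft_force": force on the tool from outside, world axes, zero at the start; "wrist_torque": the same for the moment, N m; "gripper_width": opening from 0.0 (shut) to 1.0 (fully open).
Only numpy, scipy, OpenCV 4.12 (cv2) and the standard library are available. Lean on these libraries where they do the work, as an engineer would, in place of code of your own. Each camera call takes 0.05 s, during which the arm holds its last target.

## Task

Set up the battery drill that is strapped down on its side for a test run: slide the speed slide on its upper flank along the track until its grip stands level with the steel pointer clip. Only once the slide is set, squeeze the stepped trigger past its first two clicks to the third step, at the end of its travel, and hold it there against its spring; finish while still holding the trigger in. Leave the slide where you set it and do not disturb the bit case, saucer, tri-square or mallet.

Things in the scene. Friction and masses are not known exactly. Their poses are not given: they have to be found in the camera images.
- drill: Grey battery drill strapped down on its side, fixed to the bench. Origin on the bench under the axis of its housing (58 mm diameter, axis 40 mm up); x points forward to the chuck, -y runs down the handle to the battery, z up. Housing and chuck x -81 to 144 mm; handle y -20 to -140 mm; battery foot y -140 to -205, x -60 to 50, 72 mm high. Bench free ahead of the trigger and behind the handle.
- handle_back (a point): Centre of the handle's back face, 40 mm above the bench, at drill x -40, y -75 mm; axes as the drill's. The handle is 38 mm deep (x) and 34 mm tall (23 to 57 mm above the bench); here it is 46 mm (y) from the housing and 65 mm from the battery foot.
- trigger_face (a point): Centre of the trigger's front face (moves with it): black plastic, 30 mm (y) by 22 mm (z), 40 mm above the bench. It faces the chuck (+x) and is pressed to -x, into the handle. It lies straight ahead (+x) of handle_back: 60 mm from it when out, 42 mm when fully in. Axes as the drill's.
- trigger (a joint): Trigger travel in m: 0 out (as found), 0.018 fully in. Springs back by itself: 6 N at the start rising to 13 N at the end, and each click adds or takes off up to about 2.5 N. Steps at 0.006 (first), 0.012 (second) and 0.018 (third, at the stop); it stays at none of them by itself.
- slide_grip (a point): Centre of the grip of the speed slide: an upright grey plastic fin 12 mm (along the track) by 16 mm (across) by 18 mm tall on the black track plate on the drill's upper flank, 81 mm above the bench (plate 72 mm, fin top 90 mm). It slides along the drill's x. Axes as the drill's.
- slide (a joint): Position of the speed slide along its track in m: 0 at the rear end, 0.060 at the chuck end. It stays where it is left (friction about 2.5 N).
- pointer_tip (a point): Tip of the steel pointer clip (14 mm wide; tip 3 mm high, its top 75 mm above the bench, clip 77 mm) fixed on the +y edge of the track, 11 mm beside the track's centre line. The slide is set when the fin's centre is level with it: the same x in the drill's axes. Axes as the drill's.
- bit_case: Yellow plastic bit case with a closed flip-top lid, 85 x 130 x 39 mm, loose; origin at the centre of its underside. A bystander.
- saucer: Green ceramic saucer, 120 mm across, 20 mm high, loose; origin at the centre of its underside. A bystander.
- tri_square: Tri-square lying flat: wooden stock 110 mm along its y from the origin, steel blade 150 mm along its x, 16 mm high, loose; origin on the bench at the corner. A bystander.
- mallet: Small wooden mallet lying flat: head 50 x 100 x 50 mm centred 50 mm to +x of the origin, round handle to -x down to 170 mm; loose. A bystander.

How it is judged:
On the way, in this order (a step that is already met when the one before it is completed fails the run):
1. the speed slide stands level with the pointer (within 5 mm), trigger still out (x of slide_grip in the frame of pointer_tip between -0.005 and 0.005 m and value of joint trigger below 0.004 m), for 0.2 s.
2. the trigger is held at the third step by the fingers for a second (x of slide_grip in the frame of pointer_tip between -0.005 and 0.005 m and value of joint trigger above 0.0162 m and contact force between trigger and the fingers above 4 N), for 1 s.
At the end, for the whole second after the job is handed in: The slide's fin is within 5 mm of level with the pointer along the track and touched by nothing, and the fingers hold the trigger at the third step (travel over 16.2 mm of 18, pressing on it with more than 4 N) (all of step 2 and contact force between slide and anything else below 0.5 N); the arm keeps its last pose, push and grip.
It fails at once if the trigger is pressed (over 6 mm) while the slide is off its mark (value of joint trigger above 0.006 m and not (x of slide_grip in the frame of pointer_tip between -0.005 and 0.005 m)).
It fails at once if a bystander is moved by more than 25 mm (distance of any of saucer, mallet, tri_square, bit_case from where it was at the start of the episode above 0.025 m).
It also fails if it takes over 48 s, if anything falls off the work surface, if the arm or the gripper's body presses on something with over 40 N, if the wrist force passes 120 N, or if a joint passes its speed limit or range.

## Working session

There is one attempt and no reset: what is moved stays moved. The work goes in short steps, Python scripts to look and compute and a tool call to move; the robot and the scene stay as the last step left them, time stands still between calls to the robot, and variables do not carry over. Pictures are saved under pics/ and viewed, and the job is handed in when it is done.

Besides the shell and the picture viewer there is one more tool, called after "Request:" as name(argument=value, ...), one argument or row to a line, values as JSON. carry_out: Moves the arm, as the interface text tells. Its arguments: {"type":"object","properties":{"plan":{"type":"string"},"force":{"type":"number"}},"required":["plan"]}

```bash
mkdir -p pics
python3 - <<'E'
from station import monitor, vision, ticket, spotter, env
import cv2, numpy as np
o=monitor.get_obs();print(o)
for n in ("scene","top"):
    im,d=vision.grab_frame(n); cv2.imwrite(f"pics/{n}0.png",im[:,:,::-1]); np.savez(f"{n}0.npz",im=im,d=d)
    c=vision.get_calibration(n);print(n,c)
    for q in ("drill","handle_back","trigger_face","slide_grip","pointer_tip"):
        print(q,[(np.round(r["centre"],4),round(r["p"],2)) for r in spotter.spot_point(q,n)[:2]])
print(monitor.get_obs()["time"])
E
```

```text
{'time': 0.0, 'joints': array([ 1.05349420e+00,  2.07453361e-01,  1.54301317e+00, -1.44170357e-05,
        1.39351817e+00, -1.50522444e-01]), 'qvel': array([-0.00051338, -0.00149008, -0.00177889,  0.00046627, -0.00018034,
        0.00084938]), 'joint_efforts': array([-1.22886351e-03, -3.83030319e+01, -2.91592920e+01, -3.00046131e-04,
        1.04395443e-02,  3.32233151e-05]), 'eef_pos': array([0.205832  , 0.53604828, 0.23007876]), 'tool_rot': array([-0.57276734, -3.08815289,  0.00355633]), 'ft_force': array([0.24882461, 0.44055744, 0.09246768]), 'wrist_torque': array([ 0.02195675,  0.0113723 , -0.02228206]), 'gripper_width': 0.999342066191581}
scene {'fx': 491.82572727504197, 'fy': 491.82572727504197, 'cx': 252.28718316215426, 'cy': 189.716603666407, 'cam_to_world': array([[ 0.87171482, -0.36376459,  0.32831175,  1.02494072],
       [ 0.48998151,  0.63941911, -0.59250428, -0.91488139],
       [ 0.00560327,  0.67736144,  0.73562904,  1.15461012],
       [ 0.        ,  0.        ,  0.        ,  1.        ]])}
drill [(array([0.5516, 0.0023, 0.0025]), 0.95)]
handle_back [(array([ 0.618 ,
[... 323 characters left out ...]
7016952256583, 'cx': 251.0522972956308, 'cy': 194.48570156209882, 'cam_to_world': array([[-1.17421091e-02,  9.90173082e-01, -1.39353473e-01,
         3.28209486e-01],
       [-9.99930537e-01, -1.14851097e-02,  2.64828000e-03,
        -5.71739281e-02],
       [ 1.02176564e-03,  1.39374890e-01,  9.90239161e-01,
         1.38096652e+00],
       [ 0.00000000e+00,  0.00000000e+00,  0.00000000e+00,
         1.00000000e+00]])}
drill [(array([ 0.5508, -0.0012, -0.0011]), 0.89)]
handle_back [(array([ 0.6204, -0.0462,  0.0451]), 0.91)]
trigger_face [(array([0.6244, 0.0125, 0.0376]), 0.57)]
slide_grip [(array([ 0.547 , -0.0315,  0.0806]), 0.49)]
pointer_tip [(array([0.5394, 0.    , 0.0736]), 0.44)]
0.6
```

View pics/scene0.png

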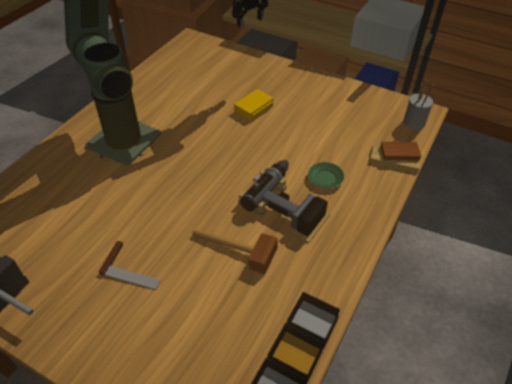

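View pics/top0.png

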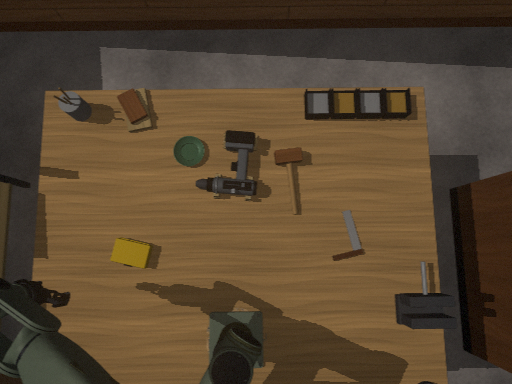

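Run:
```python
import cv2, numpy as np
a=np.load("top0.npz")["im"][120:210,185:275,::-1]; b=np.load("scene0.npz")["im"][150:240,230:335,::-1]
a=cv2.convertScaleAbs(a,alpha=2); b=cv2.convertScaleAbs(b,alpha=2)
cv2.imwrite("pics/ta.png",cv2.resize(a,None,fx=6.5,fy=6.5,interpolation=cv2.INTER_CUBIC))
cv2.imwrite("pics/sb.png",cv2.resize(b,None,fx=6.5,fy=6.5,interpolation=cv2.INTER_CUBIC))
```

```text
(no output)
```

View pics/ta.png

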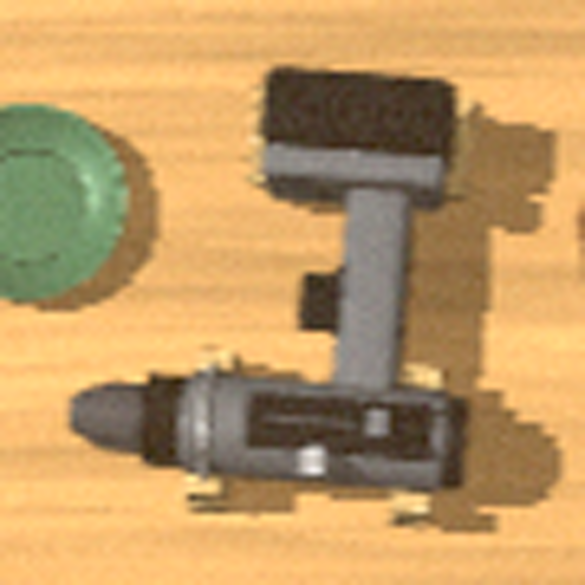

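View pics/sb.png

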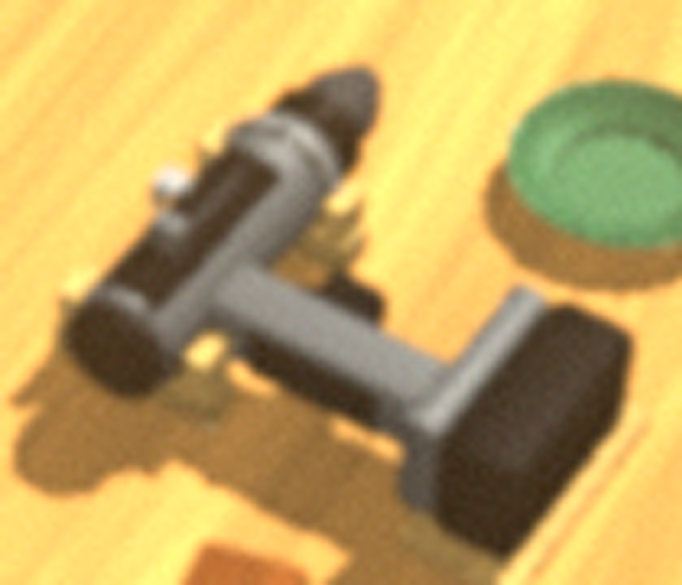

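```bash
cat > h.py <<'E'
import numpy as np, cv2
from scipy.spatial.transform import Rotation as R
from scipy.optimize import least_squares
def ray(c,u,v,z):
    M=c["cam_to_world"];d=M[:3,:3]@np.array([(u-c["cx"])/c["fx"],-(v-c["cy"])/c["fy"],-1]);o=M[:3,3]
    return o+d*(z-o[2])/d[2]
E
python3 - <<'E'
from h import *
from station import monitor, vision, spotter
c=vision.get_calibration("top");s=vision.get_calibration("scene")
f=lambda x,y:((x+.5)/6.5+185-.5,(y+.5)/6.5+120-.5)
g=lambda x,y:((x+.5)/6.5+230-.5,(y+.5)/6.5+150-.5)
print("top fin",ray(c,*f(378,421),.088),"clip",ray(c,*f(313,459),.077),"trigfront",ray(c,*f(301,300),.045),"handleback",ray(c,*f(405,292),.057))
print("scene fin",ray(s,*g(174,228),.085),"clip",ray(s,*g(172,185),.076))
print(ray(c,*f(70,418),.04), ray(c,*f(467,445),.04))
# yaw from spotter
P=dict(drill=[0,0],hb=[-40,-75],tf=[20,-75])
W=[((0,0),(.5512,.0005)),((-.04,-.075),(.6192,-.0443)),((.02,-.075),(.6246,.0125))]
def r(p):
    C,S=np.cos(p[2]),np.sin(p[2])
    return np.ravel([(p[0]+C*a[0]-S*a[1]-w[0],p[1]+S*a[0]+C*a[1]-w[1]) for a,w in W])
o=least_squares(r,[.55,0,1.5]);print(o.x,np.degrees(o.x[2]),o.fun)
x,y,t=o.x;C,S=np.cos(t),np.sin(t)
for n,w in dict(grip=(.5472,-.0318),ptr=(.5398,.003)).items():
    d=np.array(w)-[x,y];print(n,C*d[0]+S*d[1],-S*d[0]+C*d[1])
ob=monitor.get_obs();print(R.from_rotvec(ob["tool_rot"]).as_matrix())
E
```

```text
top fin [ 0.54700775 -0.03139815  0.088     ] clip [0.52802593 0.00486977 0.077     ] trigfront [0.62480079 0.01279983 0.045     ] handleback [ 0.62608178 -0.04669356  0.057     ]
scene fin [ 0.54803849 -0.02947782  0.085     ] clip [0.5297858  0.00170764 0.076     ]
[0.55888715 0.14472137 0.04      ] [ 0.540726   -0.08087005  0.04      ]
[5.49193365e-01 9.55604963e-04 1.47560354e+00] 84.54585488492687 [-0.00200664  0.0004556   0.00085185 -0.00169198  0.00115479  0.00123638]
grip -0.03279677428743611 -0.0011290505725417852
ptr 0.0011423084817401216 0.009545154821163469
[[-9.33472895e-01  3.58647946e-01  6.67891459e-05]
 [ 3.58647951e-01  9.33472891e-01  9.91190900e-05]
 [-2.67969990e-05  1.16478774e-04 -9.99999993e-01]]
```

Request:
carry_out(
  plan="20 -34 0 0 0 0.04 85; 41 -68 0 0 0 0.08 85; 62 -103 0 0 0 0.12 85; 82 -137 0 0 0 0.16 85; 103 -171 0 0 0 0.2 85; 123 -205 0 0 0 0.24 85; 144 -240 0 0 0 0.28 85; 164 -274 0 0 0 0.28 85",
  force=20,
)

```text
time: 1.27
eef_pos: [0.371, 0.261, 0.2317]
tool_rot: [0.134, 3.138, 0.001]
ft_force: [1.2, 1.0, 0.6]
gripper_width: 0.992
```

Request:
carry_out(
  plan="20 -34 0 0 0 0 85; 41 -68 0 0 0 0 85; 62 -103 0 0 0 0 85; 82 -137 0 0 0 0 85; 103 -171 0 0 0 0 85; 123 -205 0 0 0 0 85; 144 -240 0 0 0 0 85; 164 -274 0 0 0 0 85",
)

```text
time: 1.93
eef_pos: [0.5351, -0.0133, 0.2315]
tool_rot: [0.137, 3.138, -0.0]
ft_force: [-0.3, -0.4, 0.1]
gripper_width: 0.995
```

Request:
carry_out(
  plan="6 -9 -20 0 0 0 45; 12 -18 -40 0 0 0 45; 12 -18 -70 0 0 0 45; 12 -18 -100 0 0 0 45; 12 -18 -120 0 0 0 45; 12 -18 -135 0 0 0 45; 12 -18 -148 0 0 0 45; 12 -18 -148 0 0 0 45",
)

```text
time: 2.6
eef_pos: [0.5436, -0.0288, 0.08]
tool_rot: [-0.136, -3.132, -0.002]
ft_force: [-1.4, 0.7, -1.4]
gripper_width: 0.528
```

```bash
cat > look.py <<'E'
import sys
from h import *
from station import monitor, vision, spotter
k=sys.argv[1]
a=vision.grab_frame("top")[0]; b=vision.grab_frame("scene")[0]
np.savez(f"l{k}.npz",top=a,scene=b)
a=cv2.resize(cv2.convertScaleAbs(a[135:210,190:265,::-1],alpha=2),(390,390),interpolation=cv2.INTER_CUBIC)
b=cv2.resize(cv2.convertScaleAbs(b[150:225,230:305,::-1],alpha=2),(390,390),interpolation=cv2.INTER_CUBIC)
cv2.imwrite(f"pics/l{k}.png",np.hstack([a,b]))
o=monitor.get_obs();print({k:np.round(o[k],4) for k in("time","eef_pos","ft_force","gripper_width")})
E
python3 look.py 1
```

```text
{'time': np.float64(2.7), 'eef_pos': array([ 0.546 , -0.0292,  0.0831]), 'ft_force': array([ 0.2321, -0.582 ,  1.0425]), 'gripper_width': np.float64(0.5274)}
```

View pics/l1.png

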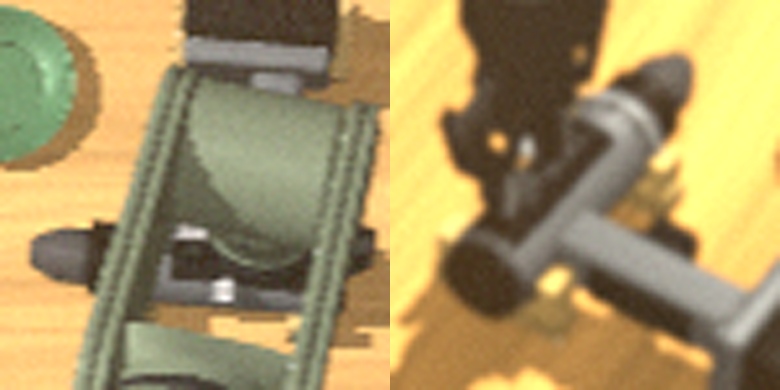

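Request:
carry_out(
  plan="0 -1 -1 0 0 0 30; 0 -1 -2 0 0 0 20; 0 -1 -2 0 0 0 10; 0 -1 -2 0 0 0 6; 0 -1 -2 0 0 0 6; 0 -1 -2 0 0 0 6; 0 -1 -2 0 0 0 6; 0 -1 -2 0 0 0 6",
  force=20,
)

```text
time: 3.37
eef_pos: [0.5472, -0.0306, 0.0825]
tool_rot: [0.136, 3.137, -0.001]
ft_force: [-1.3, 0.2, 6.3]
gripper_width: 0.13
```

Request:
carry_out(
  plan="0.5 5 0 0 0 0 6; 1 10 0 0 0 0 6; 1.5 15 0 0 0 0 6; 2 20 0 0 0 0 6; 2.3 26 0 0 0 0 6; 2.7 30 0 0 0 0 6; 3 33.5 0 0 0 0 6; 3 33.5 0 0 0 0 6",
)

```text
time: 4.03
eef_pos: [0.5502, 0.0031, 0.0824]
tool_rot: [0.135, 3.136, -0.001]
ft_force: [-0.6, -0.2, 6.5]
gripper_width: 0.127
```

```bash
python3 look.py 2
```

```text
{'time': np.float64(4.1333), 'eef_pos': array([0.5503, 0.0031, 0.0825]), 'ft_force': array([-0.4057,  0.145 ,  6.3998]), 'gripper_width': np.float64(0.1308)}
```

View pics/l2.png

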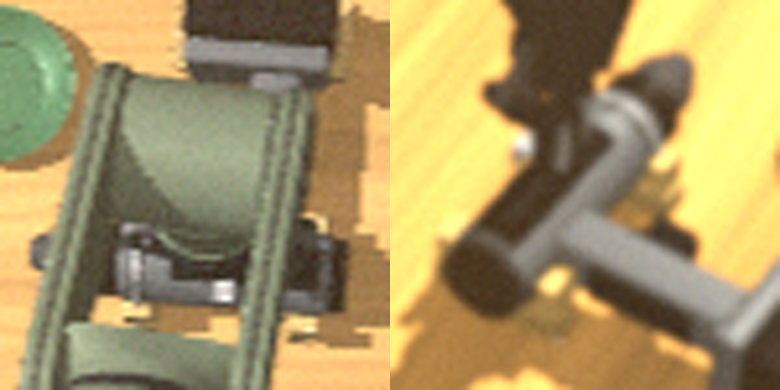

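Request:
carry_out(
  plan="0 0 0 0 0 0 20; 0 0 0 0 0 0 35; 0 0 0 0 0 0 45; 0 0 5 0 0 0 45; 0 0 25 0 0 0 50; 0 0 55 0 0 0 60; 0 20 85 0 0 0 70; 0 50 110 0 0 0 85",
)

```text
time: 4.8
eef_pos: [0.5498, 0.0517, 0.1933]
tool_rot: [0.142, 3.137, -0.002]
ft_force: [1.0, 0.2, -0.4]
gripper_width: 0.936
```

Request:
carry_out(
  plan="0 35 0 0 0 0 85; 0 70 0 0 0 0 85; 0 105 0 0 0 0 85; 0 140 0 0 0 0 85; 0 150 0 0 0 0 85; 0 150 0 0 0 0 85; 0 150 0 0 0 0 85; 0 150 0 0 0 0 85",
)

```text
time: 5.47
eef_pos: [0.5492, 0.2019, 0.1911]
tool_rot: [-0.138, -3.138, 0.002]
ft_force: [0.5, -0.3, 1.1]
gripper_width: 0.995
```

```bash
python3 look.py 3
python3 - <<'E'
from h import *
from station import spotter
for n in("top","scene"):
    for q in ("drill","handle_back","trigger_face","slide_grip","pointer_tip"):
        print(n,q,[(np.round(r["centre"],4),round(r["p"],2)) for r in spotter.spot_point(q,n)[:1]])
E
```

```text
{'time': np.float64(5.5667), 'eef_pos': array([0.5494, 0.2016, 0.1912]), 'ft_force': array([-0.3794,  0.3754,  0.3324]), 'gripper_width': np.float64(0.9967)}
top drill [(array([ 0.5502, -0.0026, -0.0012]), 0.91)]
top handle_back [(array([ 0.6191, -0.0468,  0.0405]), 0.59)]
top trigger_face [(array([0.6259, 0.012 , 0.0379]), 0.42)]
top slide_grip [(array([0.5468, 0.002 , 0.0786]), 0.53)]
top pointer_tip [(array([ 5.372e-01, -3.000e-04,  7.310e-02]), 0.56)]
scene drill []
scene handle_back [(array([ 0.6174, -0.0446,  0.0387]), 0.57)]
scene trigger_face [(array([0.6267, 0.0115, 0.0395]), 0.38)]
scene slide_grip [(array([0.5491, 0.004 , 0.0792]), 0.45)]
scene pointer_tip [(array([ 0.5387, -0.    ,  0.0733]), 0.47)]
```

View pics/l3.png

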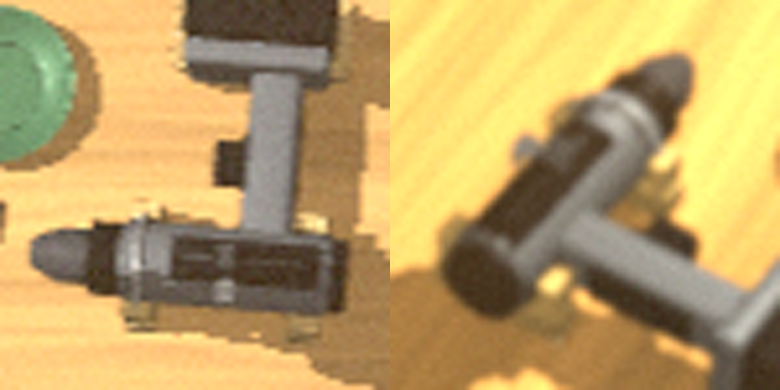

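Run:
```python
from h import *
np.set_printoptions(linewidth=220)
d=np.load("l3.npz")
a=d["top"].max(2).astype(int)
print("cols 226-244");
for v in range(178,196): print(v,a[v,226:244])
b=d["scene"].max(2).astype(int)
print("scene cols 250-272")
for v in range(170,190): print(v,b[v,250:272])
```

```text
cols 226-244
178 [ 61  61  62  63  65  79 107 121 118  99  75  80  83  82  78  78  79  78]
179 [64 63 60 62 62 58 61 62 61 53 63 65 65 64 70 76 72 72]
180 [52 52 54 53 59 66 67 66 65 64 63 64 63 64 62 63 61 59]
181 [39 38 39 35 39 38 40 42 43 47 44 44 48 46 53 56 58 58]
182 [40 38 41 38 36 46 53 56 59 41 39 38 36 39 42 41 37 39]
183 [45 43 43 37 35 41 52 57 48 41 35 36 36 37 40 39 35 38]
184 [51 52 55 54 52 41 51 56 47 36 34 35 42 38 37 34 37 38]
185 [39 40 39 41 39 44 54 54 53 41 40 44 44 42 44 47 43 44]
186 [39 40 39 37 42 40 43 47 45 38 35 37 38 38 37 36 38 37]
187 [38 37 34 36 38 38 36 36 39 36 39 37 36 39 38 35 39 35]
188 [32 38 40 36 35 37 45 53 45 35 34 38 38 35 37 35 32 39]
189 [54 51 47 49 44 61 78 82 75 45 39 36 34 33 31 37 39 35]
190 [49 52 50 47 51 63 71 71 66 59 51 49 49 52 50 47 45 47]
191 [51 50 53 50 51 62 75 74 67 53 51 52 52 49 50 49 51 52]
192 [47 51 51 50 51 65 76 81 71 50 50 51 49 50 52 50 50 51]
193 [56 45 45 47 45 49 51 46 52 47 48 50 50 49 49 48 48 49]
194 [82 84 80 85 79 68 70 72 69 64 57 56 53 53 51 49 45 46]
195 [87 85 85 83 84 86 83 85 85 84 83 84 83 81 82
[... 1143 characters left out ...]
7  59  73  75]
182 [155 152 145 124  97  71  51  41  35  37  41  43  47  50  44  43  41  48  59  70  73  75]
183 [153 148 137 109  76  50  40  37  40  39  40  40  43  42  41  40  44  55  69  75  75  72]
184 [149 141 115  82  54  41  37  38  39  41  41  40  39  41  41  45  55  68  77  75  71  70]
185 [144 125  88  55  37  37  38  41  39  42  41  38  39  40  44  54  65  72  76  74  67  69]
186 [127  96  61  40  38  36  40  42  40  38  40  39  42  40  50  64  72  73  72  68  66  64]
187 [98 62 42 38 37 40 41 42 38 41 38 40 41 51 60 70 74 74 69 66 65 60]
188 [65 42 37 39 40 42 40 39 38 39 40 41 51 63 70 72 71 70 67 63 61 57]
189 [43 36 37 37 42 41 39 39 41 38 38 50 60 71 73 73 68 69 66 62 57 51]
```

Run:
```python
from h import *
d=np.load("l3.npz")
a=cv2.resize(cv2.convertScaleAbs(d["top"][170:202,215:255,::-1],alpha=2.5),(400,320),interpolation=cv2.INTER_NEAREST)
b=cv2.resize(cv2.convertScaleAbs(d["scene"][165:197,245:285,::-1],alpha=2.5),(400,320),interpolation=cv2.INTER_NEAREST)
cv2.imwrite("pics/z3.png",np.hstack([a,b]))
```

```text
(no output)
```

View pics/z3.png

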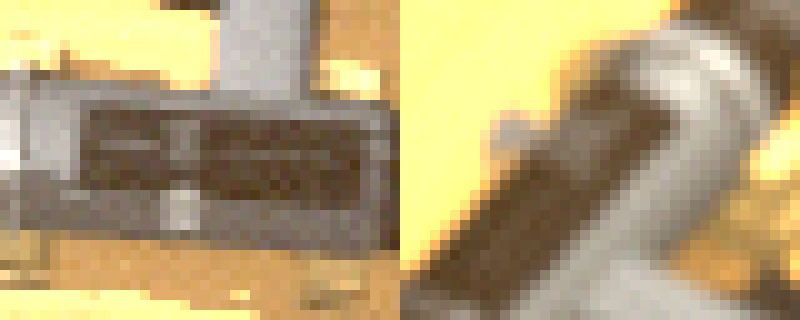

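Run:
```python
from h import *
from station import vision
c=vision.get_calibration("top");s=vision.get_calibration("scene")
e=lambda a:np.array([np.cos(a),np.sin(a),0])
f=ray(c,232.9,183.8,.09);p=ray(c,232.7,190.5,.077);print(f,p)
f2=ray(s,263,178.2,.088);p2=ray(s,255.3,179,.076);print(f2,p2)
for t in(84,85,86):print(t,(f-p)@e(np.radians(t)),(f2-p2)@e(np.radians(t)))
```

```text
[0.54904519 0.0035384  0.09      ] [0.52691094 0.00498547 0.077     ]
[0.55385664 0.00129783 0.088     ] [ 0.52980692 -0.00295835  0.076     ]
84 0.0008745196042355636 0.006746744078998158
85 0.0004875668900957321 0.006336054659988395
86 0.00010046565835801107 0.00592343521735046
```

Run:
```python
from h import *
from station import vision
def proj(c,P):
    M=c["cam_to_world"];q=M[:3,:3].T@(np.array(P)-M[:3,3])
    return np.array([c["cx"]+c["fx"]*q[0]/-q[2],c["cy"]-c["fy"]*q[1]/-q[2]])
t=np.radians(85);C,S=np.cos(t),np.sin(t)
cx,cy=.5503,.0031
W=lambda x,y,z:(cx+C*x-S*y,cy+S*x+C*y,z)
img=np.load("l3.npz")
for n in("scene","top"):
    c=vision.get_calibration(n);print(n)
    for nm,(xs,ys,zs) in dict(fin=((-.006,.006),(-.008,.008),(.072,.09)),clip=((-.007,.007),(.011,.026),(.074,.077))).items():
        print(nm,*[np.round(proj(c,W(x,y,z)),1) for z in zs for x in xs for y in ys])
    k=10;u0,v0=(245,165) if n=="scene" else (215,170)
    b=cv2.resize(cv2.convertScaleAbs(img[n][v0:v0+32,u0:u0+40,::-1],alpha=2.5),(800,640)[0:2],interpolation=cv2.INTER_CUBIC)[:600]
    for col,(xs,ys,zs) in (((0,0,255),((-.006,.006),(-.008,.008),(.072,.09))),((255,0,0),((-.007,.007),(.011,.026),(.07,.077)))):
        for z in zs:
            pts=[proj(c,W(x,y,z)) for x,y in((xs[0],ys[0]),(xs[1],ys[0]),(xs[1],ys[1]),(xs[0],ys[1]))]
            pts=((np.array(pts)-[u0,v0]+.5)*20).astype(np.int32)
            cv2.polylines(b,[pts],True,col,1)
    cv2.imwrite(f"pics/ov_{n}.png",b)
```

```text
scene
fin [263.2 183.3] [258.9 181.2] [265.4 181. ] [261.  178.8] [263.4 179.2] [259. 177.] [265.6 176.9] [261.2 174.7]
clip [257.9 180.5] [253.8 178.5] [260.4 177.8] [256.4 175.8] [257.9 179.8] [253.8 177.8] [260.4 177.1] [256.4 175.1]
top
fin [235.1 182.2] [234.7 186.6] [231.8 182. ] [231.4 186.4] [234.9 181.4] [234.5 185.8] [231.5 181.1] [231.2 185.5]
clip [234.9 187.4] [234.6 191.5] [231.  187.1] [230.7 191.2] [234.9 187.2] [234.5 191.3] [231.  186.9] [230.7 191. ]
```

View pics/ov_scene.png

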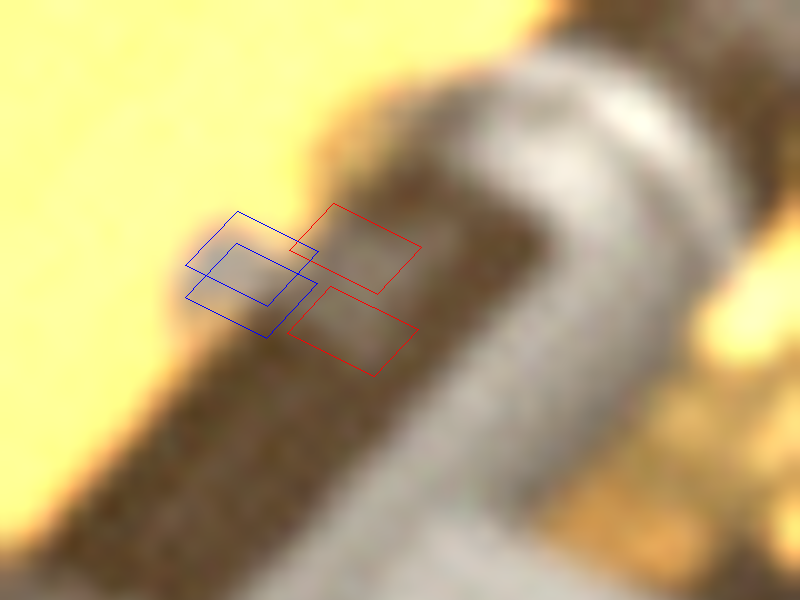

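View pics/ov_top.png

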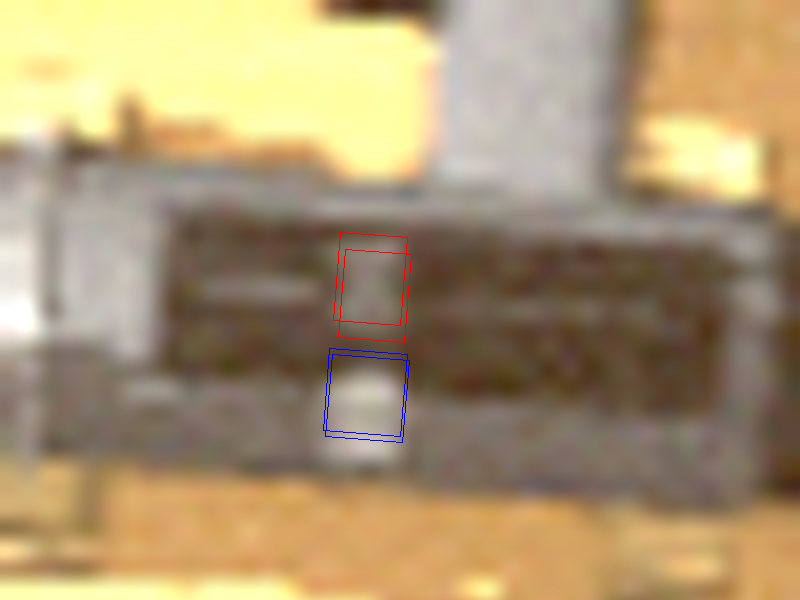

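Request:
carry_out(
  plan="11 -35 0 0 0 0 85; 22 -70 0 0 0 0 85; 34 -105 0 0 0 0 85; 45 -140 0 0 0 0 85; 56 -175 -10 0 0 0 85; 67 -210 -20 0 0 0 85; 72 -222 -40 0 0 0 85; 72 -222 -40 0 0 0 85",
)

```text
time: 6.73
eef_pos: [0.6197, -0.0222, 0.1474]
tool_rot: [-0.143, -3.132, 0.0]
ft_force: [-1.3, 1.4, -1.0]
gripper_width: 0.997
```

```bash
python3 look.py 4
```

```text
{'time': np.float64(6.8333), 'eef_pos': array([ 0.6203, -0.0188,  0.1501]), 'ft_force': array([0.7749, 0.4051, 0.3609]), 'gripper_width': np.float64(0.9961)}
```

Request:
carry_out(
  plan="1 -1.5 -15 0 0 0 85; 1 -1.5 -30 0 0 0 85; 1 -1.5 -45 0 0 0 85; 1 -1.5 -60 0 0 0 85; 1 -1.5 -75 0 0 0 85; 1 -1.5 -85 0 0 0 85; 1 -1.5 -90 0 0 0 85; 1 -1.5 -90 0 0 0 85",
)

```text
time: 7.5
eef_pos: [0.6215, -0.019, 0.0607]
tool_rot: [-0.134, -3.137, -0.001]
ft_force: [-0.3, -0.3, -0.7]
gripper_width: 0.997
```

```bash
python3 look.py 5
```

```text
{'time': np.float64(7.6), 'eef_pos': array([ 0.6228, -0.0198,  0.0622]), 'ft_force': array([ 0.0639, -0.2907,  0.8796]), 'gripper_width': np.float64(1.0004)}
```

View pics/l5.png

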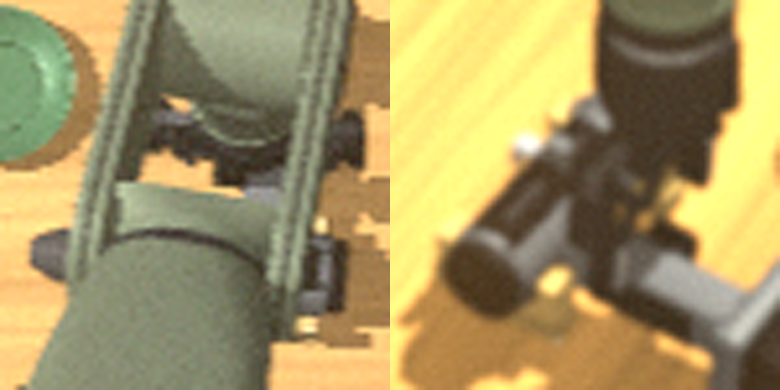

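Request:
carry_out(
  plan="-1 0 -8 0 0 0 85; -1 0 -16 0 0 0 85; -1 0 -24 0 0 0 85; -1 0 -32 0 0 0 85; -1 0 -38 0 0 0 85; -1 0 -42 0 0 0 85; -1 0 -43 0 0 0 85; -1 0 -43 0 0 0 85",
)

```text
time: 8.27
eef_pos: [0.6208, -0.0202, 0.0176]
tool_rot: [-0.136, -3.138, -0.0]
ft_force: [-0.2, -1.0, 0.1]
gripper_width: 0.995
```

```bash
python3 look.py 6
```

```text
{'time': np.float64(8.3667), 'eef_pos': array([ 0.6216, -0.0203,  0.0185]), 'ft_force': array([0.6867, 0.317 , 0.361 ]), 'gripper_width': np.float64(0.9934)}
```

View pics/l6.png

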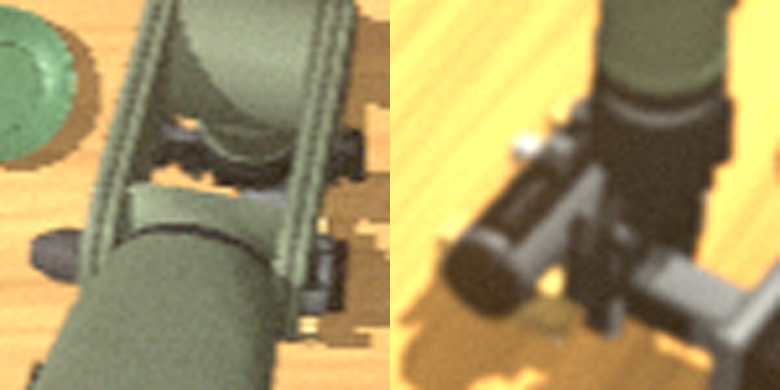

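Request:
carry_out(
  plan="0 -2 0 0 0 0 80; 0 -4 0 0 0 0 75; 0 -4 0 0 0 0 70; 0 -4 0 0 0 0 60; 0 -4 0 0 0 0 50; 0 -4 0 0 0 0 40; 0 -4 0 0 0 0 30; 0 -4 0 0 0 0 30",
  force=35,
)

```text
time: 9.03
eef_pos: [0.6223, -0.0256, 0.0214]
tool_rot: [0.137, 3.137, -0.003]
ft_force: [-5.5, -1.7, 12.6]
gripper_width: 0.483
```

Request:
carry_out(
  plan="0 0 0 0 0 0 30; 0 0 0 0 0 0 30; 0 0 0 0 0 0 30; 0 0 0 0 0 0 30; 0 0 0 0 0 0 30; 0 0 0 0 0 0 30; 0 0 0 0 0 0 30; 0 0 0 0 0 0 30",
)

```text
time: 9.7
eef_pos: [0.6223, -0.0255, 0.0214]
tool_rot: [0.137, 3.137, -0.003]
ft_force: [-4.8, -1.6, 12.4]
gripper_width: 0.486
```

```bash
python3 look.py 7
```

```text
{'time': np.float64(9.8), 'eef_pos': array([ 0.6223, -0.0256,  0.0214]), 'ft_force': array([-4.8947, -1.6151, 12.3972]), 'gripper_width': np.float64(0.4821)}
```

View pics/l7.png

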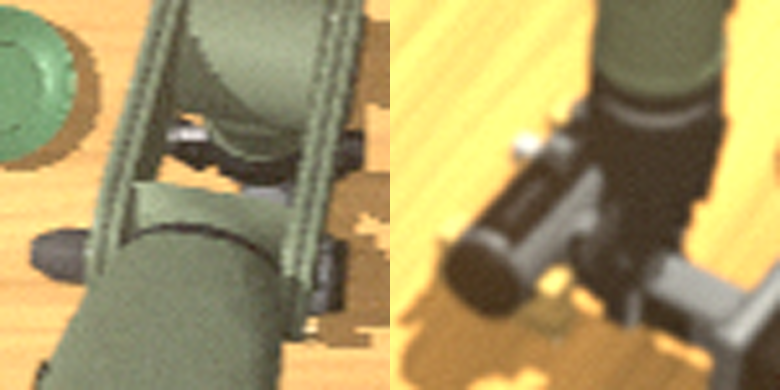

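Request:
carry_out(
  plan="0 0 0 0 0 0 30; 0 0 0 0 0 0 30; 0 0 0 0 0 0 30; 0 0 0 0 0 0 30; 0 0 0 0 0 0 30; 0 0 0 0 0 0 30; 0 0 0 0 0 0 30; 0 0 0 0 0 0 30",
)

```text
time: 10.47
eef_pos: [0.6223, -0.0255, 0.0214]
tool_rot: [0.137, 3.137, -0.003]
ft_force: [-5.4, -2.1, 11.7]
gripper_width: 0.489
```

Run:
```python
from h import *
from station import spotter,vision,monitor
a=vision.grab_frame("scene")[0]
b=np.load("l3.npz")["scene"]
k=cv2.resize(np.hstack([cv2.convertScaleAbs(x[165:197,245:285,::-1],alpha=2.5) for x in(b,a)]),(800,320),interpolation=cv2.INTER_CUBIC)
cv2.imwrite("pics/f.png",k)
for q in("slide_grip","pointer_tip","trigger_face","handle_back"):print(q,[(np.round(r["centre"],4),round(r["p"],2)) for r in spotter.spot_point(q,"scene")[:1]])
print(monitor.get_obs()["gripper_width"])
```

```text
slide_grip [(array([ 0.5521, -0.003 ,  0.0799]), 0.63)]
pointer_tip [(array([ 0.6194, -0.0446,  0.0375]), 0.67)]
trigger_face []
handle_back [(array([ 0.6192, -0.0466,  0.0383]), 0.89)]
0.4823282802987891
```

View pics/f.png

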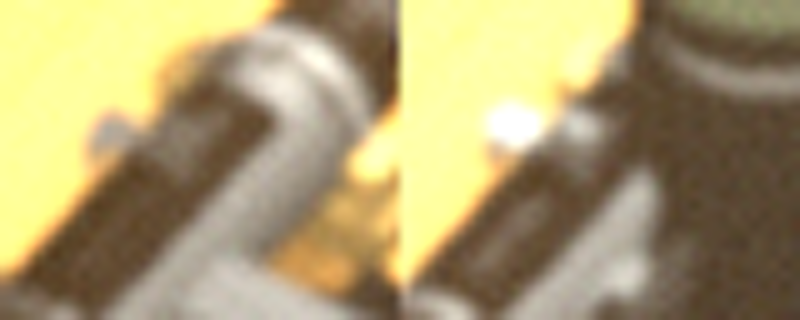

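```bash
python3 -c "
from station import ticket
print(ticket.hand_in())"
```

```text
the job is handed in; nothing more can be done
None
```

I set the slide level with the pointer, then squeezed the trigger fully in, and handed the job in at about 10.6 s with the fingers still holding it. No verdict was reported.

- **Slide:** I gripped the fin, slid it 33.5 mm toward the chuck, let go and backed off. Overlaying the fin's and clip's known sizes on both camera pictures showed them level to about 1 mm. The other measurements disagreed: the point detector put the fin 3 to 5 mm ahead of the pointer, and a rougher pixel estimate from the scene camera gave about 6 mm. I trusted the overlays and left the slide there.
- **Trigger:** One finger is behind the handle and the other on the trigger, gripping with 35 N. The opening stayed at about 41–42 mm for over 1.4 s before I handed in. That matches the 42 mm expected with the trigger fully in; finger force on the trigger itself can't be read directly.
- **Last check:** The final scene picture shows the fin where I left it and clear of the gripper. The detector was poor in that view: it lost the trigger face and put the pointer on the handle.
- **Bystanders:** I saw no contact with any of them, but I did not measure their positions again at the end.

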